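# Close the shelter roof and tuck the flashing under its shingle

## Robot

A 6-joint arm with a two-finger parallel gripper is mounted at the origin on a cart in front of the work surface, level with it; the furniture and walls round the work are solid. World frame = base frame: x ahead of the robot, y to its left, z up, the work surface at z = 0. Lengths are in mm, angles in rad, forces in N, time in s.
With the tool pointing down it reaches from about 300 to 875 mm from the base axis. Payload 4.2 kg.
Tool frame: the origin (TCP) lies at the very end of the fingers, on their centre line; the grasp point (between the pads) lies 19 mm behind it; z points along the fingers, y is the line along which they close (so a half turn about z gives the same grasp; the last joint's range is limited). The gripper opens to 85 mm and grips with 20 to 120 N. Pads are 22 mm wide; open, the fingers measure 114 mm over their backs; the gripper's body (76 mm by 85 mm) begins 54 mm behind the grasp point. The pads swing forward as they close: fully open they stand 13 mm farther back than shut.
Start: joints at [1.321, 0.32, 1.565, -0, 1.257, -0.02], TCP at [130.976, 559.899, 231.338] pointing down, gripper open.
Joint ranges: [-3.11, 3.11], [-0.84, 2.01], [0.21, 2.61], [-1.34, 4.49], [0.05, 2.63], [-2.56, 2.56]. Speed limits (rad/s): [2.57, 2.57, 3.14, 3.14, 3.14, 3.14].

## Interface

Orientations are given as a rotation vector (axis times angle).
In Python, from cell import get_state, imaging, arm gives the robot as it stands. The module is installed in compiled form; this text tells all that it offers.
- The arm moves only by the tool play_rows, never from a script. Its argument "commands" is one flat list of numbers, 6 for each row, row after row: the shift along the world's x, y, z in units of 3 cm (1.0 is 3 cm), then the turn, a rotation vector about the world's x, y, z in units of 6 degrees (1.0 is 6 degrees). A call has 1 to 10 rows; each row shifts and turns the commanded pose from where the row before left it; what a row does not reach is not made up. A row lasts 1/8 s, in which the tool goes at most 62.5 mm and 10.7 degrees, less where a joint would pass 70% of its speed; a pose out of reach is approached as far as the arm can. A call with a number of a shift or a turn outside -1 to 1 is refused whole. A call with a gripper value outside its range is refused whole. "grip" is the opening, from 0 (shut) to 1 (fully open), set as the call begins (left out, the last holds). The fingers move at their own pace and stop on an object; the grip force is fixed at half the most. Time passes only in rows, so rows that do not move let the fingers close. It gives the time, the measured TCP pose, the force, the opening and the grip force at its end, in the units of the state.
- get_state(): the state, without advancing time (a new reading comes with each control period).
- imaging.read_camera(name): name is "side" or "top" or "wrist"; returns the picture (420x560x3 uint8, blue, green, red); there is no depth.
- imaging.camera_model(name): a dict with "K" (3x3 intrinsics, pixels), "rvec" (rotation vector, rad) and "tvec" (3), from world to camera coordinates, as OpenCV has them; the wrist camera has in their place "T_tool_cam" (4x4, takes a point from camera to tool coordinates, whose origin is the TCP and whose axes are the flange's). Camera axes: x right, y down, z forward; pixel columns grow to the right and rows downward; lengths in mm; the calibration is good to about 2 mm. A picture is of the moment at which its call begins: read the wrist's pose just before it. camera_model takes no time and is no camera call.
- arm.job_done(): hands the job in; it is judged then, once.
The state is a dict: "clock": time; "q": joint angles; "joint_vel": joint speeds; "joint_efforts": joint torques, N m; "ee_pos": TCP position; "orientation": TCP orientation; "force": force on the tool from outside, world axes, zero at the start; "torque": the same for the moment, N m; "finger_gap": finger opening in mm; "finger_force": force on a finger pad.
Only numpy, scipy, OpenCV 4.12 (cv2) and the standard library are available. Lean on these libraries where they do the work, as an engineer would, in place of code of your own. Each camera call takes 0.05 s, during which the arm holds its last target. There are 200 camera calls.

## Task

Lower the open, hinged roof of the small wooden shelter until it is fully shut, without slamming it. Then take the aluminium flashing strip by its upright rib, lay it on the bare front of the roof and slide its plain long edge straight in under the grey shingle, at least 30 mm deep, without lifting the shingle. Finish still holding the strip by its rib, pressing it firmly down flat on the roof; do not let go, and leave the other things on the bench where they are.

Things in the scene. Friction and masses are not known exactly. Their poses are not given: they have to be found in the camera images.
- shelter: low plywood box (wildlife shelter), fixed to the bench, 220 (x) x 230 (y) x 90 (z) mm without its roof; origin at the centre of its underside; its x axis points from the front (with a round entrance) to the hinged back, roughly away from the robot; y to the left, z up. It carries the roof lid and the shingle
- roof_lid (a joint): hinge of the roof lid, rad: 0 = shut (level on the box), grows as its front edge swings up (starts 0.45 to 0.85). Stiff: the lid stays at any angle and must be pushed down all the way, about 2 to 6 N near its front edge. Lid board 240 (front to back) x 250 x 12 mm; shut, its top is 102 mm above the bench and its front overhangs the box by 20 mm; the front 115 mm of its top are bare
- lid_front (a point): middle of the front edge of the lid's top face; moves with the lid; its x axis points to the hinge along the lid, z out of the lid's top face
- lid_hinge (a point): middle of the hinge line, at the back upper edge of the box, 90 mm above the bench (110 mm behind the box centre), level with the lid's underside; axes turn with the lid
- shingle (a joint): hinge of the grey shingle on the lid, rad: 0 = lying down, grows as its front edge is lifted. It lies by its own weight only (120 g) and lifts easily; 0.06 rad (6 mm at its front edge) already counts as lifted
- shingle_edge (a point): middle of the shingle's front (free) edge, at its underside, 115 mm behind the lid's front edge. x points in under the shingle, y along the edge, z up. Shingle: dark grey slab 100 (x) x 236 (y) x 5 mm. The slot under it is 9 mm high, 206 mm wide between two side battens and 80 mm deep to a head batten
- flashing: loose aluminium flashing strip, 110 to 230 g, lying flat on the bench: flange 105 mm (x) x 150 mm (y) x 4 mm with an upright rib 8 mm thick (x), 120 mm long (y), standing 36 mm above the flange. Origin on the underside below the rib's middle; z up; x points to the leading (plain) edge 75 mm away; the heel (row of rivet heads) is 30 mm behind the rib
- flashing_rib (a point): middle of the rib's top, 40 mm above the flange's underside: pinch the rib here from above, fingers closing along the flashing's x
- flashing_edge (a point): middle of the flashing's leading edge, at the underside; axes as the flashing's
- sanding_block: brown block 55x110x30 mm, a bystander to leave alone (origin under its centre)
- spanner_10: steel spanner 156 mm long, a bystander to leave alone (origin under its middle)

How it is judged:
By the outcome, as a careful person would: the job done as asked, in the order asked, and still so for the second after the job is handed in, while the arm keeps its last pose, push and grip.
It also fails if it takes over 54 s, if anything falls off the work surface, if the arm or the gripper's body presses on something with over 40 N, if the wrist force passes 120 N, or if a joint passes its speed limit or range.

## Working session

There is one attempt and no reset: what is moved stays moved. The work goes in short steps, Python scripts to look and compute and a tool call to move; the robot and the scene stay as the last step left them, time stands still between calls to the robot, and variables do not carry over. Pictures are saved under pics/ and viewed, at most 10 in all, crops included, and the job is handed in when it is done.

Besides the shell and the picture viewer there is one more tool, called after ">>>" as name(argument=value, ...), one argument or row to a line, values as JSON. play_rows: Moves the arm, as the interface text tells. Shifts and turns lie within -1 to 1; 1 stands for 3 cm of shift or 6 degrees of turn. Its arguments: {"type":"object","properties":{"commands":{"type":"array","items":{"type":"number"}},"grip":{"type":"number"}},"required":["commands"]}

```bash
mkdir -p pics; cat > h.py <<'E'
import numpy as np, cv2
from cell import get_state, imaging, arm
def cam(n):
    m=imaging.camera_model(n)
    if n=="wrist":
        s=get_state();T=np.eye(4);T[:3,:3]=cv2.Rodrigues(np.array(s["orientation"],float))[0];T[:3,3]=s["ee_pos"]
        T=np.linalg.inv(T@np.array(m["T_tool_cam"]));return np.array(m["K"]),T[:3,:3],T[:3,3]
    return np.array(m["K"]),cv2.Rodrigues(np.array(m["rvec"],float))[0],np.array(m["tvec"],float).ravel()
def proj(c,P):
    K,R,t=c;p=(np.atleast_2d(P)@R.T+t)@K.T;return p[:,:2]/p[:,2:]
def atz(c,uv,z):
    K,R,t=c;d=np.c_[np.atleast_2d(uv),np.ones(len(np.atleast_2d(uv)))]@np.linalg.inv(K).T@R
    o=-R.T@t;return o+d*((z-o[2])/d[:,2:])
def tri(cs,uvs):
    A=[];b=[]
    for (K,R,t),uv in zip(cs,uvs):
        P=K@np.c_[R,t]
        for i in (0,1):
            r=uv[i]*P[2]-P[i];n=np.linalg.norm(r[:3]);A.append(r[:3]/n);b.append(-r[3]/n)
    return np.linalg.lstsq(np.array(A),np.array(b),rcond=None)[0]
E
python3 - <<'E'
from h import *
for n in ("top","side"):
    cv2.imwrite(f"pics/{n}0.png",cv2.resize(imaging.read_camera(n),(800,600),interpolation=cv2.INTER_CUBIC))
    K,R,t=cam(n);print(n,K.round(1).tolist(),(-R.T@t).round(),R[2].round(2))
s=get_state();print({k:np.round(v,2).tolist() for k,v in s.items()})
E
```

```text
top [[454.0, 0.0, 288.8], [0.0, 454.0, 210.0], [0.0, 0.0, 1.0]] [ 372.  -38. 1257.] [ 0.18  0.01 -0.98]
side [[403.0, 0.0, 277.5], [0.0, 403.0, 211.3], [0.0, 0.0, 1.0]] [1002.  345.  819.] [-0.46 -0.43 -0.78]
{'clock': 0.1, 'q': [1.32, 0.32, 1.57, 0.0, 1.26, -0.02], 'joint_vel': [0.0, -0.0, -0.0, 0.0, -0.0, 0.0], 'joint_efforts': [0.0, -41.64, -23.47, -0.0, 0.0, -0.0], 'ee_pos': [130.86, 559.48, 230.57], 'orientation': [-0.36, -3.12, 0.0], 'force': [-0.02, 0.62, 0.35], 'torque': [0.0, 0.04, -0.03], 'finger_force': 0.0, 'finger_gap': 85.53}
```

View pics/top0.png

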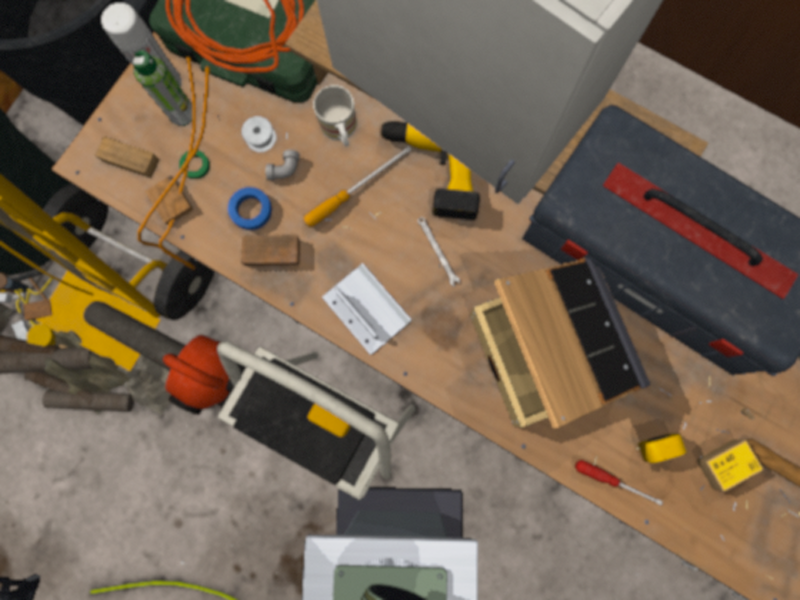

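View pics/side0.png

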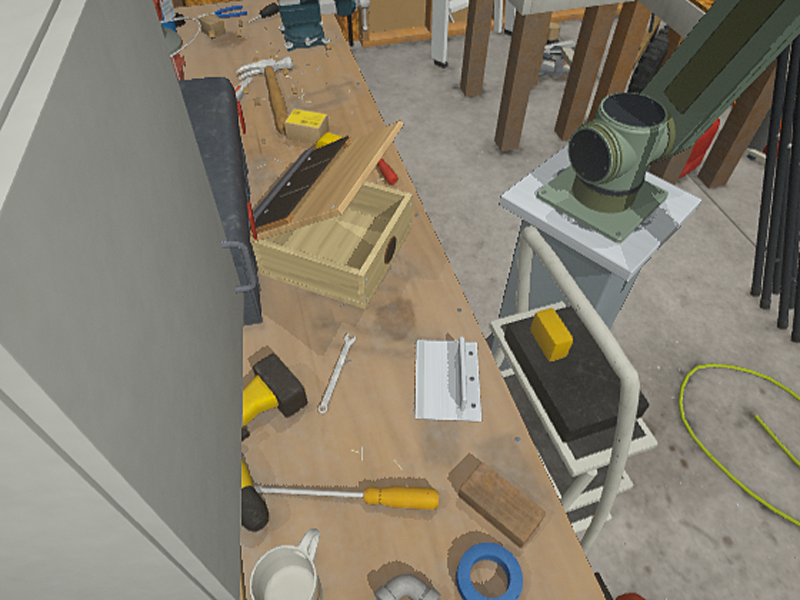

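The top view shows the flashing at about (367,308), with its rib towards the lower left, and the shelter at about (560,340) with its lid open. The side view shows the same. I'll zoom in on both for precise pixel positions.

```bash
python3 - <<'E'
from h import *
a=cv2.imread("pics/top0.png");b=cv2.imread("pics/side0.png")
a=imaging.read_camera("top");b=imaging.read_camera("side")
cv2.imwrite("pics/tz.png",cv2.resize(a[175:305,220:460],None,fx=3.33333,fy=3.33333,interpolation=cv2.INTER_CUBIC))
c=b[80:230,170:300];d=b[225:305,280:345]
c=cv2.resize(c,None,fx=4,fy=4,interpolation=cv2.INTER_CUBIC);d=cv2.resize(d,None,fx=4,fy=4,interpolation=cv2.INTER_CUBIC)
o=np.zeros((600,800,3),np.uint8);o[:,:520]=c;o[:320,530:790]=d
cv2.imwrite("pics/sz.png",o)
for n in("top","side"): print(proj(cam(n),[[0,0,0],[131,560,231],[500,0,0],[500,300,0]])/.7)
E
```

```text
[[388.66199851 625.27171158]
 [ 11.97880968 569.71769106]
 [396.8358927  349.31537964]
 [242.86464073 345.49370257]]
[[601.39169106 196.74591573]
 [967.49221947 305.94921194]
 [450.03705072 330.1227483 ]
 [597.91282896 440.63585246]]
```

View pics/tz.png

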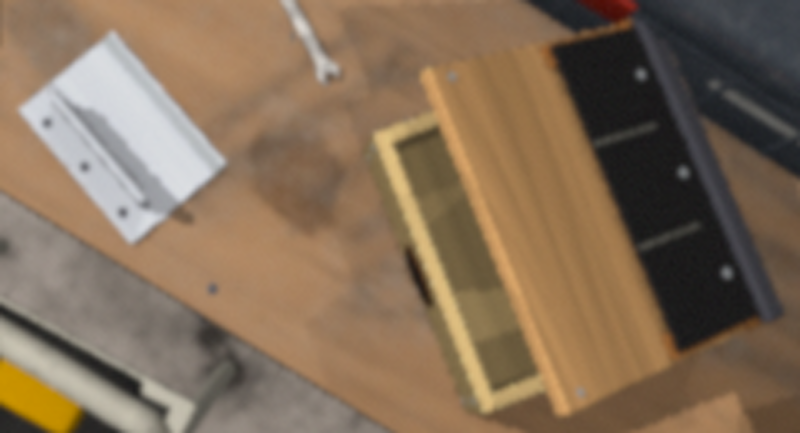

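View pics/sz.png

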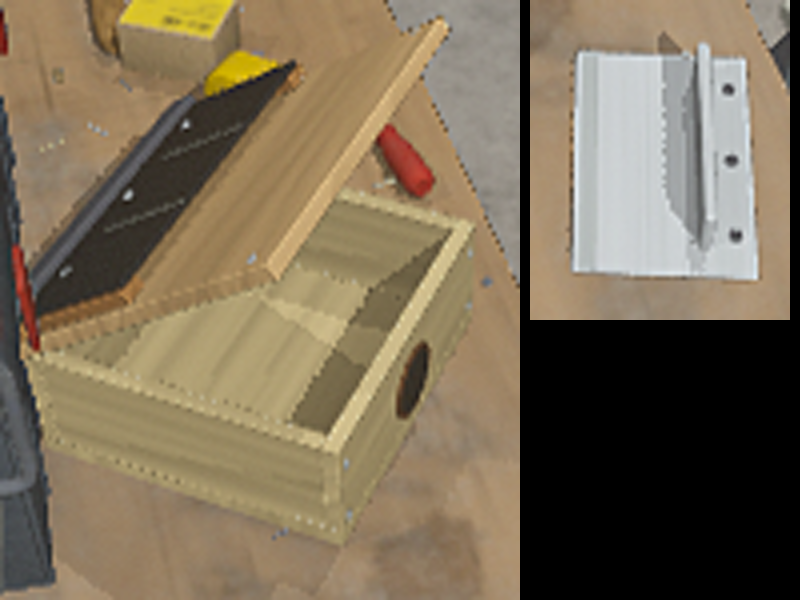

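```bash
cat > fit.py <<'E'
from h import *
from scipy.optimize import least_squares as LS
ct,cs=cam("top"),cam("side")
T=lambda *p:np.array(p,float)/3.33333+[220,175]-.35
C=lambda *p:np.array(p,float)/4+[170,80]-.4
D=lambda *p:(np.array(p,float)-[530,0])/4+[280,225]-.4
rz=lambda a:np.array([[np.cos(a),-np.sin(a),0],[np.sin(a),np.cos(a),0],[0,0,1]])
fl=[(75,75,4),(75,-75,4),(-30,-75,4),(-30,75,4)]
obs=[(ct,fl[0],T(112,32)),(ct,fl[1],T(226,160)),(ct,fl[2],T(134,243)),(ct,fl[3],T(20,109)),
(cs,fl[0],D(575,272)),(cs,fl[1],D(580,53)),(cs,fl[2],D(745,58)),(cs,fl[3],D(758,278))]
def f(v): return np.concatenate([(proj(c,rz(v[2])@np.array(p,float)+[v[0],v[1],0])-uv).ravel() for c,p,uv in obs])
r=LS(f,[500,100,-.7]);print("flash",r.x.round(3),r.fun.round(1))
lid=lambda s,y,h:lambda th:np.array([110-s*np.cos(th)+h*np.sin(th),y,90+s*np.sin(th)+h*np.cos(th)])
box=lambda *p:lambda th:np.array(p,float)
o2=[(ct,box(-110,115,90),T(376,132)),(ct,box(-110,-115,90),T(487,410)),
(cs,box(-110,115,90),C(330,448)),(cs,box(-110,-115,90),C(472,228)),(cs,box(110,115,90),C(28,355)),(cs,box(-110,115,0),C(343,542)),
(ct,lid(240,125,12),T(426,70)),(ct,lid(240,-125,12),T(560,412)),(cs,lid(240,125,12),C(264,266)),(cs,lid(240,-125,12),C(438,18)),
(ct,lid(125,118,26),T(555,48)),(ct,lid(125,-118,26),T(676,352))]
def g(v): return np.concatenate([(proj(c,rz(v[2])@p(v[3])+[v[0],v[1],0])-uv).ravel() for c,p,uv in o2])
r=LS(g,[500,-300,-.3,.6],loss='soft_l1');print("shel",r.x.round(3),g(r.x).round(1))
x,y,a,th=r.x
print("lidfront",(rz(a)@lid(240,0,12)(th)+[x,y,0]).round(), "shut front",(rz(a)@[-130,0,102]+[x,y,0]).round(),"sh.edge",(rz(a)@[-15,0,111]+[x,y,0]).round())
E
python3 fit.py
```

```text
flash [564.699  78.831  -0.832] [ 0.2 -0.5  0.6  0.6 -0.5  0.3 -0.7  0.2 -0.5  0.  -1.  -0.   0.2  0.1
  0.7  0.1]
shel [ 507.481 -287.194   -7.476    0.604] [-0.2 -0.1 -0.5  0.8  1.2  1.6  0.7 -1.1 -1.9 -0.4 -0.7  1.2  1.  -0.6
  2.4  0.8  0.7  0.9  1.5  0.6 -0.1 -1.   2.1  0.1]
lidfront [ 478. -212.  236.] shut front [ 460. -166.  102.] sh.edge [ 502. -273.  111.]
```

Both fits are consistent, with residuals of about 1–2 px. The flashing is at (565,79) with yaw -47.7°. The shelter is at (507,-287) with yaw -68.4°, and the lid is open about 0.60 rad. Next I'll move above the lid's front with the fingers closed.

>>> play_rows(
  commands=[0.8,-1,0.2,0,0,-1,0.8,-1,0.2,0,0,-1,0.8,-1,0.2,0,0,-1,0.8,-1,0.2,0,0,-1,0.8,-1,0.2,0,0,-1,0.8,-1,0.2,0,0,-1,0.8,-1,0.2,0,0,-1,0.8,-1,0.2,0,0,-1,0.8,-1,0.2,0,0,-1,0.8,-1,0.2,0,0,-1],
  grip=0,
)

```text
clock: 1.45
ee_pos: [371.5, 258.8, 291.4]
orientation: [-1.877, -2.52, -0.0]
force: [0.4, -0.0, -0.1]
finger_gap: 0.2
finger_force: 0.0
```

>>> play_rows(
  commands=[0.8,-1,0,0,0,-1,0.8,-1,0,0,0,-1,0.8,-1,0,0,0,-1,0.8,-1,0,0,0,-1,0,-1,0,0,0,-1,0,-1,0,0,0,-1,0,-1,0,0,0,-1,0,-1,0,0,0,-1,0,-1,0,0,0,-1,0,-1,0,0,0,-1],
)

```text
clock: 2.7
ee_pos: [466.7, -41.1, 291.2]
orientation: [-2.885, -1.243, 0.0]
force: [1.0, 0.5, 0.1]
finger_gap: -0.4
finger_force: 0.0
```

>>> play_rows(
  commands=[0.1,-0.9,0,0,0,-0.6,0.1,-0.9,0,0,0,-0.6,0.1,-0.9,0,0,0,-0.6,0.1,-0.9,0,0,0,-0.6,0.1,-0.9,-0.3,0,0,-0.6,0.1,-0.9,-0.3,0,0,-0.6,0,-0.9,-0.4,0,0,-0.6,0,0,-0.3,0,0,0,0,0,0,0,0,0],
)

```text
clock: 3.82
ee_pos: [484.4, -228.4, 251.5]
orientation: [-3.084, -0.59, 0.002]
force: [0.1, 1.1, 0.4]
finger_gap: 0.0
finger_force: 0.0
```

>>> play_rows(
  commands=[0,0,-0.2,0,0,0,0,0,-0.2,0,0,0,0,0,-0.2,0,0,0,0,0,-0.2,0,0,0],
)

```text
clock: 4.32
ee_pos: [485.1, -229.0, 228.2]
orientation: [3.085, 0.59, 0.001]
force: [-1.4, 0.1, 2.3]
finger_gap: -0.1
finger_force: 1.2
```

>>> play_rows(
  commands=[-0.04,0.11,-0.2,0,0,0,-0.04,0.11,-0.2,0,0,0,-0.04,0.1,-0.2,0,0,0,-0.04,0.1,-0.2,0,0,0,-0.04,0.09,-0.2,0,0,0,-0.03,0.08,-0.2,0,0,0,-0.03,0.08,-0.2,0,0,0,-0.03,0.07,-0.2,0,0,0,-0.03,0.07,-0.2,0,0,0,-0.03,0.06,-0.2,0,0,0],
)

```text
clock: 5.58
ee_pos: [474.4, -202.8, 167.9]
orientation: [-3.086, -0.59, -0.0]
force: [-0.3, 1.0, 3.0]
finger_gap: -0.1
finger_force: 1.0
```

>>> play_rows(
  commands=[-0.02,0.05,-0.2,0,0,0,-0.02,0.05,-0.2,0,0,0,-0.02,0.04,-0.2,0,0,0,-0.02,0.04,-0.2,0,0,0,-0.01,0.03,-0.2,0,0,0,0,0.03,-0.15,0,0,0,0,0.02,-0.15,0,0,0,0,0,-0.1,0,0,0,0,0,-0.1,0,0,0],
)

```text
clock: 6.7
ee_pos: [471.8, -195.2, 123.2]
orientation: [3.086, 0.59, 0.0]
force: [-0.6, 0.4, 1.6]
finger_gap: -0.6
finger_force: 0.9
```

Contact is light and steady. I'll carry on down, gently.

>>> play_rows(
  commands=[0,0.01,-0.1,0,0,0,0,0.01,-0.1,0,0,0,0,0,-0.1,0,0,0,0,0,-0.1,0,0,0,0,0,-0.1,0,0,0,0,0,-0.08,0,0,0,0,0,-0.08,0,0,0,0,0,-0.06,0,0,0],
)

```text
clock: 7.7
ee_pos: [471.8, -194.6, 101.9]
orientation: [3.086, 0.589, 0.0]
force: [-3.4, 2.3, 14.7]
finger_gap: 0.0
finger_force: 7.5
```

>>> play_rows(
  commands=[0,0,-0.05,0,0,0,0,0,-0.05,0,0,0],
)

```text
clock: 7.95
ee_pos: [471.9, -194.6, 101.8]
orientation: [3.085, 0.589, 0.002]
force: [-7.7, 4.7, 33.0]
finger_gap: 0.1
finger_force: 15.7
```

>>> play_rows(
  commands=[0,0,0.4,0,0,0,0,0,1,0,0,0,0,0,1,0,0,0,0,0,1,0,0,0,0,0.2,1,0,0,0,0,0.5,1,0,0,0,0,0.5,0.6,0,0,0,0,0,0,0,0,0],
  grip=1,
)

```text
clock: 8.95
ee_pos: [472.5, -158.6, 279.9]
orientation: [3.083, 0.591, 0.004]
force: [-0.5, 0.0, 0.0]
finger_gap: 85.4
finger_force: 0.0
```

```bash
python3 - <<'E'
from h import *
c=cam("wrist");im=imaging.read_camera("wrist")
np.savez("w1.npz",K=c[0],R=c[1],t=c[2]);cv2.imwrite("pics/w1.png",cv2.resize(im,(800,600),interpolation=cv2.INTER_CUBIC))
t=imaging.read_camera("top");s=imaging.read_camera("side")
cv2.imwrite("pics/t1raw.png",t);cv2.imwrite("pics/s1raw.png",s)
print((-c[1].T@c[2]).round(),c[1][2].round(2))
E
```

```text
[ 538. -132.  422.] [-0.26 -0.11 -0.96]
```

View pics/w1.png

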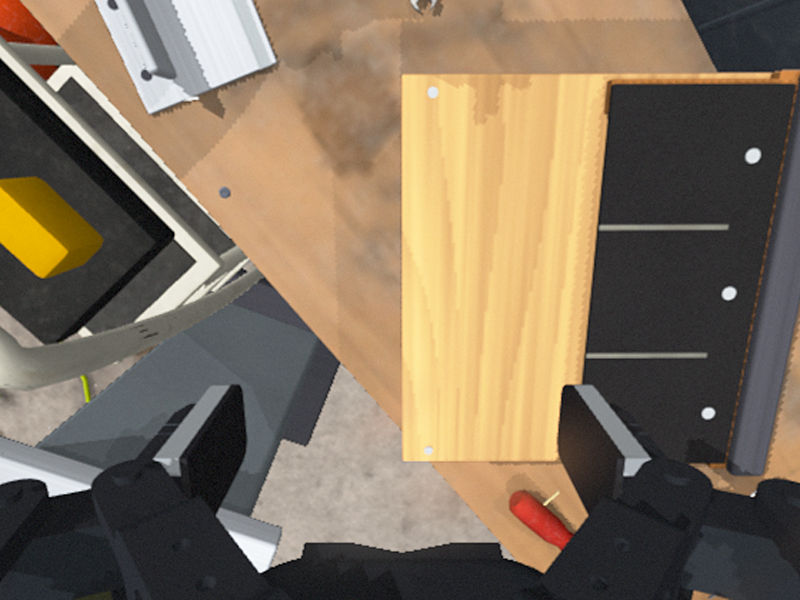

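Wrist view: the lid is shut, with its front corners at about (402,75) and (402,461) and the shingle's front edge running from (609,83) to (585,385). The flashing's right end is at the top left.

```bash
python3 - <<'E'
from h import *
w=np.load("w1.npz");c=(w["K"],w["R"],w["t"])
q=lambda u,z:atz(c,np.array(u,float)*.7-.15,z)
F=q([(402,75),(402,461)],102);print("front corners",F.round(1),np.linalg.norm(F[0]-F[1]).round(1))
S=q([(609,83),(585,370)],116);print("shingle",S.round(1))
d=F[1]-F[0];print("yaw front",np.degrees(np.arctan2(d[1],d[0]))+90-180*0)
e=S[1]-S[0];print("yaw sh",np.degrees(np.arctan2(e[1],e[0]))+90)
n=np.array([-d[1],d[0]])/np.hypot(*d[:2]);print("dist",[(s-F[0])[:2]@n for s in S], "mid",F.mean(0))
B=q([(433,92),(428,451)],102);print("screws",B.round(1))
print("flash",q([(277,64),(155,113)],4).round(1))
from fit import rz
for xy in ((75,-75),(-30,-75)): print(rz(-.832)@[*xy,0]+[564.7,78.8,0])
E
```

```text
front corners [[ 573.8 -118.9  102. ]
 [ 344.1 -210.3  102. ]] 247.2
shingle [[ 609.8 -224.6  116. ]
 [ 455.3 -289.4  116. ]]
yaw front -68.2960995148488
yaw sh -67.24362345957655
dist [np.float64(111.52955200140195), np.float64(114.60833481189208)] mid [ 458.98387191 -164.59464782  102.        ]
screws [[ 572.  -138.5  102. ]
 [ 358.  -224.   102. ]]
flash [[558.  -27.7   4. ]
 [492.2  46.3   4. ]]
flash [564.699  78.831  -0.832] [ 0.2 -0.5  0.6  0.6 -0.5  0.3 -0.7  0.2 -0.5  0.  -1.  -0.   0.2  0.1
  0.7  0.1]
shel [ 507.481 -287.194   -7.476    0.604] [-0.2 -0.1 -0.5  0.8  1.2  1.6  0.7 -1.1 -1.9 -0.4 -0.7  1.2  1.  -0.6
  2.4  0.8  0.7  0.9  1.5  0.6 -0.1 -1.   2.1  0.1]
lidfront [ 478. -212.  236.] shut front [ 460. -166.  102.] sh.edge [ 502. -273.  111.]
[559.7589177  -27.15086458   0.        ]
[489.0520701   50.47349823   0.        ]
```

>>> play_rows(
  commands=[0.31,0.88,0,0,0,0.343,0.31,0.88,0,0,0,0.343,0.31,0.88,0,0,0,0.343,0.31,0.88,0,0,0,0.343,0.31,0.88,-0.5,0,0,0.343,0.31,0.88,-1,0,0,0.343,0.31,0.88,-1,0,0,0.343,0.31,0.88,-1,0,0,0.343,0.31,0.88,-1,0,0,0.343,0.31,0,-1,0,0,0.343],
  grip=0.6,
)

```text
clock: 10.35
ee_pos: [564.5, 80.0, 111.3]
orientation: [-2.929, -1.135, 0.003]
force: [-0.2, -0.4, -0.1]
finger_gap: 51.1
finger_force: 0.0
```

>>> play_rows(
  commands=[0,0,-0.8,0,0,0,0,0,0,0,0,0,0,0,0,0,0,0],
)

```text
clock: 10.72
ee_pos: [565.1, 78.6, 90.0]
orientation: [2.931, 1.131, 0.001]
force: [0.2, -0.8, 0.2]
finger_gap: 51.4
finger_force: 0.0
```

```bash
python3 - <<'E'
from h import *
c=cam("wrist");im=imaging.read_camera("wrist")
np.savez("w2.npz",K=c[0],R=c[1],t=c[2]);cv2.imwrite("pics/w2.png",cv2.resize(im,(800,600),interpolation=cv2.INTER_CUBIC))
print(get_state()["ee_pos"],get_state()["orientation"])
E
```

```text
[565.41494077  78.71126718  90.50790722] [2.93061584e+00 1.13040944e+00 2.32041866e-03]
```

View pics/w2.png

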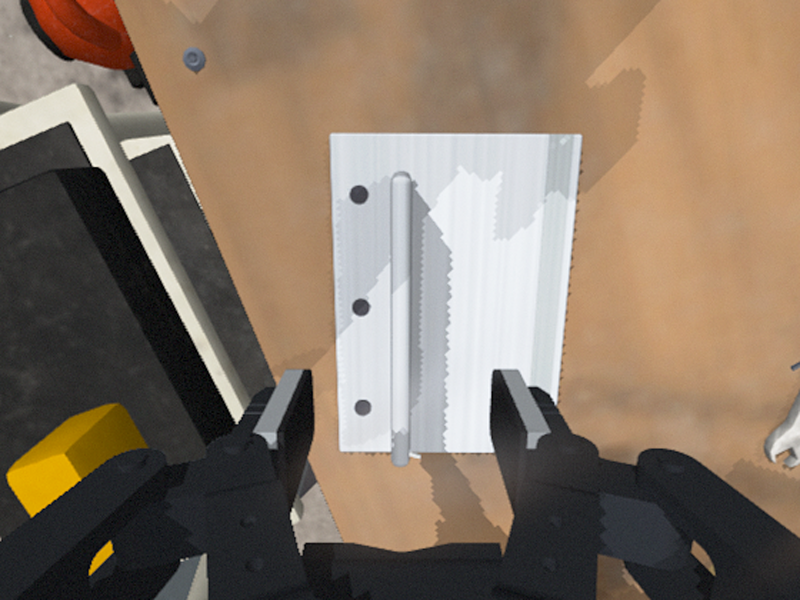

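The rib is vertical in the wrist view, spanning (401,175) to (401,463), and centred between the fingers. I'll check its midpoint numerically.

```bash
python3 - <<'E'
from h import *
w=np.load("w2.npz");c=(w["K"],w["R"],w["t"])
q=lambda u,z:atz(c,np.array(u,float)*.7-.15,z)
A=q([(401,175),(401,463)],40);print(A.round(1),A.mean(0),np.linalg.norm(A[0]-A[1]))
F=q([(331,134),(582,134),(340,452)],4);print(F.round(1),np.linalg.norm(F[0]-F[1]),np.linalg.norm(F[0]-F[2]))
d=A[0]-A[1];print(np.degrees(np.arctan2(d[1],d[0]))-90)
d=F[0]-F[2];print(np.degrees(np.arctan2(d[1],d[0]))-90)
E
```

```text
[[610.  119.6  40. ]
 [523.6  41.4  40. ]] [566.80585722  80.50414988  40.        ] 116.58588426817664
[[601.4 150.7   4. ]
 [670.7  74.2   4. ]
 [490.4  51.7   4. ]] 103.2240061431314 148.7262497393247
-47.846324092207475
-48.26046880948494
```

>>> play_rows(
  commands=[0.03,0.05,-0.7,0,0,0,0,0,-0.7,0,0,0,0,0,-0.6,0,0,0,0,0,-0.4,0,0,0,0,0,-0.14,0,0,0,0,0,0,0,0,0],
)

```text
clock: 11.52
ee_pos: [566.0, 80.5, 13.9]
orientation: [2.931, 1.131, 0.001]
force: [0.5, 0.7, 0.0]
finger_gap: 51.5
finger_force: 0.0
```

>>> play_rows(
  commands=[0,0,0,0,0,0,0,0,0,0,0,0,0,0,0,0,0,0,0,0,0,0,0,0,0,0,0,0,0,0],
  grip=0,
)

```text
clock: 12.15
ee_pos: [566.0, 80.5, 14.1]
orientation: [2.931, 1.131, 0.002]
force: [-1.3, 0.1, 5.7]
finger_gap: 6.9
finger_force: 60.8
```

>>> play_rows(
  commands=[0,0,0.2,0,0,0,0,0,0.6,0,0,0,0,0,1,0,0,0,0,0,1,0,0,0,0,0,1,0,0,0,0,0,1,0,0,0,0,0,0.7,0,0,0],
)

```text
clock: 13.02
ee_pos: [565.6, 80.5, 179.7]
orientation: [2.931, 1.131, 0.001]
force: [0.7, 0.9, -1.0]
finger_gap: 7.1
finger_force: 59.9
```

>>> play_rows(
  commands=[-0.33,-0.885,0,0,0,-0.342,-0.33,-0.885,0,0,0,-0.342,-0.33,-0.885,0,0,0,-0.342,-0.33,-0.885,0,0,0,-0.342,-0.33,-0.885,0,0,0,-0.342,-0.33,-0.885,0,0,0,-0.342,-0.33,-0.885,0,0,0,-0.342,-0.33,-0.885,0,0,0,-0.342,-0.33,-0.885,0,0,0,-0.342,-0.33,-0.885,0,0,0,-0.342],
)

```text
clock: 14.28
ee_pos: [465.8, -185.6, 178.2]
orientation: [-3.085, -0.589, 0.001]
force: [0.5, 0.7, -1.5]
finger_gap: 7.0
finger_force: 59.8
```

>>> play_rows(
  commands=[0,0,-0.5,0,0,0,0,0,-0.5,0,0,0,0,0,-0.2,0,0,0,0,0,0,0,0,0],
)

```text
clock: 14.78
ee_pos: [466.5, -184.2, 141.7]
orientation: [-3.084, -0.593, 0.002]
force: [0.3, -0.2, -1.4]
finger_gap: 6.8
finger_force: 59.8
```

```bash
python3 - <<'E'
from h import *
c=cam("wrist");im=imaging.read_camera("wrist")
np.savez("w3.npz",K=c[0],R=c[1],t=c[2])
s=get_state();p=np.array(s["ee_pos"]);print(p,s["orientation"],s["force"],s["torque"])
b=imaging.read_camera("side");ct=imaging.read_camera("top")
o=np.zeros((600,800,3),np.uint8);o[:300,:400]=cv2.resize(im,(400,300));
i=cv2.resize(b[80:220,170:310],(400,400));o[:400,400:]=i
i=cv2.resize(ct[170:310,310:470],(343,300));o[300:,:343]=i
cv2.imwrite("pics/w3.png",o);cv2.imwrite("pics/w3raw.png",im)
E
```

```text
[ 466.88517197 -184.4387004   142.26801876] [-3.08488810e+00 -5.92802938e-01  6.31848936e-04] [ 0.01479563  0.03044941 -2.15986971] [ 0.07245327 -0.0026385   0.0606457 ]
```

View pics/w3.png

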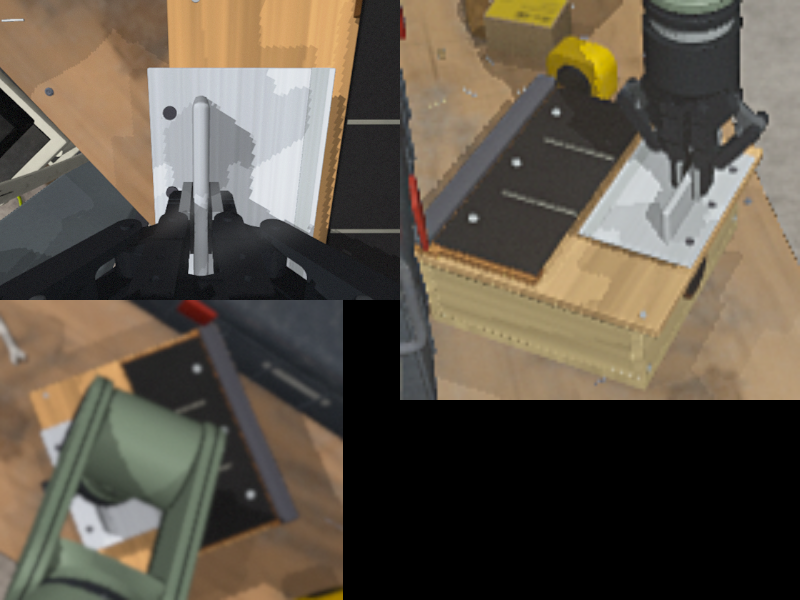

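Strip held level above the bare front. The wrist view shows its leading edge on the line (335,68)–(326,240) and the shingle edge on (358,0)–(329,240). I'll check the gap numerically.

```bash
python3 - <<'E'
from h import *
w=np.load("w3.npz");c=(w["K"],w["R"],w["t"])
q=lambda u,z:atz(c,np.array(u,float)*1.4,z)
a=np.radians(-68.3);X=np.array([np.cos(a),np.sin(a)]);Y=np.array([-X[1],X[0]]);F=np.array([459,-164.6])
def s(P): return [(round(float((p[:2]-F)@X),1),round(float((p[:2]-F)@Y),1)) for p in P]
print("strip lead",s(q([(335,68),(326,240)],132)),"heel-left",s(q([(148,68),(155,215)],132)))
print("shingle top",s(q([(358,0),(344,120),(329,240)],116)))
# expected strip corners in 400-scale px
P=np.array([466.9,-184.4,132.2]);print([proj(c,P+np.r_[X*x+Y*y,0])[0].round(0)/1.4 for x,y in((75,75),(75,-75),(-30,75),(-30,-75))])
E
```

```text
strip lead [(94.1, 73.1), (103.7, -35.9)] heel-left [(-8.2, 73.0), (-8.7, -17.4)]
shingle top [(109.7, 110.1), (112.2, 41.5), (114.7, -47.2)]
[array([340.        ,  64.28571429]), array([307.85714286, 287.85714286]), array([147.14285714,  64.28571429]), array([158.57142857, 287.85714286])]
```

>>> play_rows(
  commands=[0,0,-0.3,0,0,0,0,0,-0.3,0,0,0,0,0,-0.15,0,0,0,0,0,-0.05,0,0,0,0,0,0,0,0,0],
)

```text
clock: 15.55
ee_pos: [466.7, -185.1, 118.5]
orientation: [3.085, 0.591, 0.0]
force: [-0.9, 0.3, -2.3]
finger_gap: 6.7
finger_force: 59.8
```

>>> play_rows(
  commands=[0,0,-0.05,0,0,0,0,0,-0.04,0,0,0,0,0,0,0,0,0],
)

```text
clock: 15.92
ee_pos: [466.8, -185.0, 116.1]
orientation: [3.085, 0.591, 0.001]
force: [0.2, 0.7, 0.2]
finger_gap: 6.9
finger_force: 60.1
```

>>> play_rows(
  commands=[0,0,-0.03,0,0,0,0,0,0,0,0,0],
)

```text
clock: 16.18
ee_pos: [466.8, -185.1, 116.0]
orientation: [3.085, 0.591, 0.001]
force: [-1.8, 1.1, 6.0]
finger_gap: 6.6
finger_force: 61.1
```

>>> play_rows(
  commands=[0.045,-0.11,0,0,0,0,0.045,-0.11,0,0,0,0,0.045,-0.11,0,0,0,0,0.045,-0.11,0,0,0,0,0.045,-0.11,0,0,0,0,0.045,-0.11,0,0,0,0,0.045,-0.11,0,0,0,0,0.045,-0.11,0,0,0,0],
)

```text
clock: 17.18
ee_pos: [477.1, -209.8, 116.0]
orientation: [-3.083, -0.589, -0.0]
force: [-2.6, 7.0, 8.2]
finger_gap: 6.8
finger_force: 61.4
```

```bash
python3 - <<'E'
from h import *
im=imaging.read_camera("wrist");b=imaging.read_camera("side")
s=get_state();print(s["ee_pos"],s["force"],s["torque"])
o=np.zeros((600,800,3),np.uint8);o[:300,:400]=cv2.resize(im,(400,300));
o[:400,400:]=cv2.resize(b[100:200,180:280],(400,400),interpolation=cv2.INTER_CUBIC)
o[300:,:400]=cv2.resize(im[80:380,300:560],(400,300))
cv2.imwrite("pics/w4.png",o)
E
```

```text
[ 477.37895267 -210.3128035   116.05564903] [-2.4799664   5.05348534  8.12310309] [ 0.73624484  0.28575642 -0.03056948]
```

View pics/w4.png

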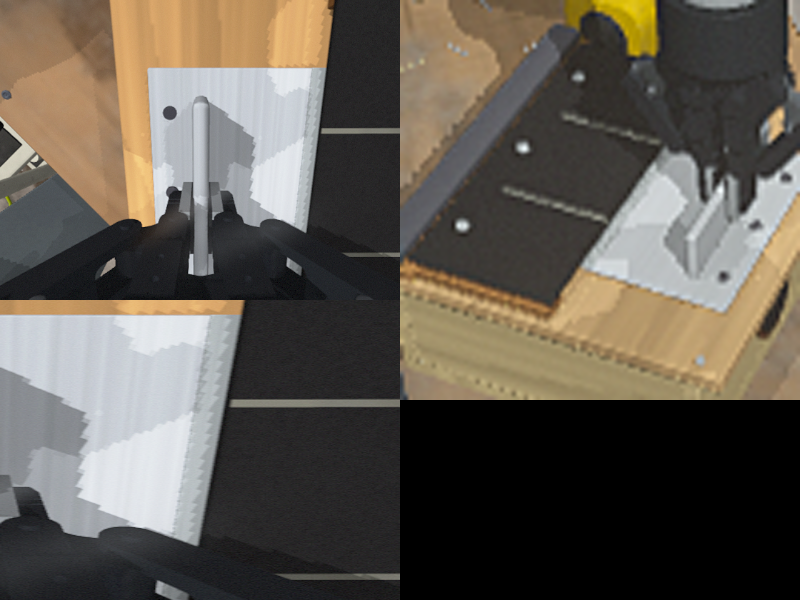

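The strip's leading edge has gone in under the shingle, parallel to it, and the shingle is lying flat. The drag force is in line with friction, so I'll keep sliding.

>>> play_rows(
  commands=[0.045,-0.11,0,0,0,0,0.045,-0.11,0,0,0,0,0.045,-0.11,0,0,0,0,0.045,-0.11,0,0,0,0,0.045,-0.11,0,0,0,0],
)

```text
clock: 17.9
ee_pos: [483.9, -226.4, 116.0]
orientation: [-3.083, -0.59, -0.0]
force: [-2.3, 7.4, 8.9]
finger_gap: 6.8
finger_force: 61.4
```

>>> play_rows(
  commands=[0.045,-0.11,0,0,0,0,0.045,-0.11,0,0,0,0,0.045,-0.11,0,0,0,0,0.045,-0.11,0,0,0,0,0.045,-0.11,0,0,0,0,0,0,0,0,0,0],
)

```text
clock: 18.65
ee_pos: [490.9, -243.3, 116.1]
orientation: [-3.084, -0.59, -0.001]
force: [-1.7, 5.1, 7.3]
finger_gap: 6.9
finger_force: 61.2
```

About 45 mm deep. Now I'll press down firmly and check.

>>> play_rows(
  commands=[0,0,-0.03,0,0,0,0,0,-0.03,0,0,0,0,0,0,0,0,0,0,0,0,0,0,0],
)

```text
clock: 19.15
ee_pos: [491.0, -243.4, 116.0]
orientation: [-3.085, -0.59, -0.002]
force: [-5.1, 6.4, 18.4]
finger_gap: 6.7
finger_force: 62.8
```

```bash
python3 - <<'E'
from h import *
im=imaging.read_camera("wrist");b=imaging.read_camera("side")
s=get_state();print(s["ee_pos"],s["force"],s["torque"],s["clock"])
o=np.zeros((600,800,3),np.uint8);o[:300,:400]=cv2.resize(im,(400,300));
o[:400,400:]=cv2.resize(b[100:200,180:280],(400,400),interpolation=cv2.INTER_CUBIC)
o[300:,:400]=cv2.resize(im[80:380,300:560],(400,300))
cv2.imwrite("pics/w5.png",o)
E
```

```text
[ 490.93426983 -243.33996305  115.99738694] [-5.09058553  5.23420614 18.44325356] [ 0.95209561  0.81842354 -0.03276524] 19.25
```

View pics/w5.png

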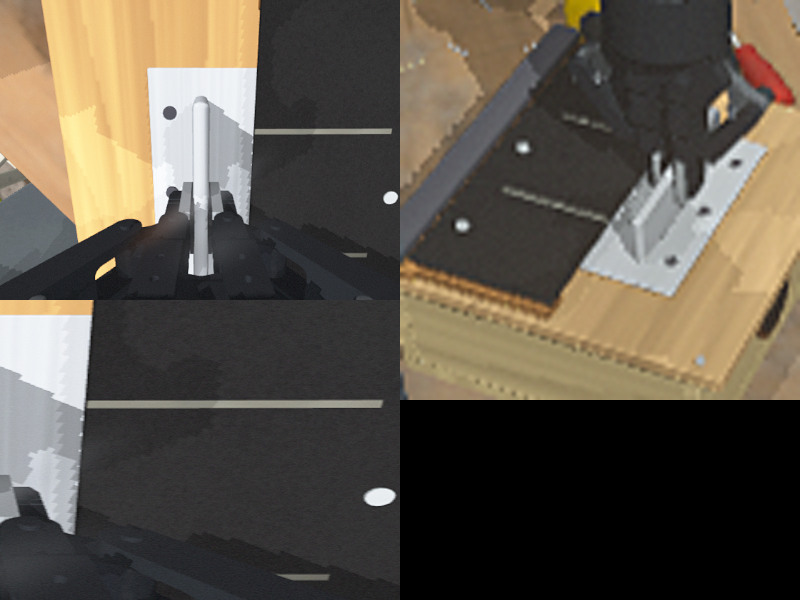

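The strip is about 44 mm under the shingle, the shingle is flat, and the rib is held with about 18 N pressing down. Handing in.

```bash
python3 -c "
from h import *
print(arm.job_done())"
```

```text
the job is handed in; nothing more can be done
None
```

I shut the roof gently and slid the flashing about 44 mm in under the shingle, which still looks flat in the camera views. I handed the job in at about 19 s, still holding the strip by its rib and pressing it down with about 18 N; no verdict was shown.

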